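# Deburr the socket opening of a wiring box

## Robot

A 6-joint arm with a two-finger parallel gripper is mounted at the origin on the work surface. World frame = base frame: x ahead of the robot, y to its left, z up, the work surface at z = 0. Lengths are in m, angles in degrees, forces in N, time in s.
With the tool pointing down it reaches from about 0.3 to 0.85 m from the base axis. Payload 5.4 kg.
Tool frame: the origin (TCP) lies on the centre line of the jaws, within the pads' length; the fingertips stand 19 mm ahead of it and the grasp point (between the pads) is the TCP (ctrl.tips_ahead is the distance from the TCP to the fingertips, in m); x points along the fingers, y is the direction in which the jaws open and shut, and the axes are right-handed (so a half turn about x gives the same grasp; the last joint's range is limited). The gripper opens to 85 mm and grips with 20 to 120 N. Pads are 22 mm wide; open, the fingers measure 114 mm over their backs; the gripper's body (76 mm by 85 mm) begins 54 mm behind the grasp point. The pads swing forward as they close: fully open they stand 13 mm farther back than shut.
Start: joints at [-80.048, 9.076, 91.501, -0, 79.423, -12.038], TCP at [0.215, -0.533, 0.25] pointing down, gripper open.
Joint ranges: [-166.64, 166.64], [-54.1, 131.32], [10.49, 154.53], [-73.88, 253.88], [9.74, 151.15], [-171.62, 171.62]. Speed limits (degrees/s): [147.25, 147.25, 180, 180, 180, 180].

## Interface

Orientations are given as a 3x3 rotation matrix whose columns are the frame's x, y, z axes.
In Python, from rig import readout, imaging, ctrl gives the robot as it stands.
- The arm moves only by the tool drive_tool, never from a script. Its argument "plan" is a list of rows, each a list of 3 entries, a list of its own where there are three numbers: the shift along the world's x, y, z in mm, then the turn about the world's z in degrees, then the finger opening in mm, from 0 to 85.4. A call has 1 to 10 rows; each row is the pose to reach, as a shift and turn from the pose measured when the call began; what a row does not reach only later rows make up. A row lasts 1/10 s, in which the tool goes at most 50 mm and 8.59 degrees, less where a joint would pass 70% of its speed; a pose out of reach is approached as far as the arm can. A call with a gripper value outside its range is refused whole. The fingers move at their own pace and stop on an object; the grip force is fixed at half the most. Time passes only in rows, so rows that repeat a pose let the fingers close. It gives the time, the measured TCP pose, the force and the opening at its end, in the units of the state.
- readout.observe(): the state, without advancing time (a new reading comes with each control period).
- imaging.get_image(name): name is "scene" or "top" or "wrist"; returns a dict with "frame" (480x640x3 uint8, red, green, blue), "vfov" (degrees; the focal length in pixels is half the picture's height over the tangent of half this angle, whatever the lens; pixels are square), "cx", "cy" (the principal point, pixels), "world_from_camera" (4x4, takes a point from camera to world coordinates); the wrist camera has in their place "hand_eye" (4x4, takes a point from camera to tool coordinates, whose origin is the TCP and whose axes are the tool frame's). Camera axes: x right, y up, looking along -z (the intrinsics and any distortion apply to the point x, -y, -z); pixel columns grow to the right and rows downward; lengths in m; the calibration is good to about 2 mm. A picture is of the moment at which its call begins: read the wrist's pose just before it. There is no depth.
- ctrl.job_done(): hands the job in, once; it reports no verdict.
The state is a dict: "clock": time; "qpos": joint angles; "qd": joint speeds; "effort": joint torques, N m; "tcp_pos": TCP position; "eef_rot": TCP orientation; "ft_force": force on the tool from outside, world axes, zero at the start; "ft_torque": the same for the moment, N m; "opening": opening from 0.0 (shut) to 1.0 (fully open).
Only numpy, scipy, OpenCV 4.12 (cv2) and the standard library are available. Lean on these libraries where they do the work, as an engineer would, in place of code of your own. Each camera call takes 0.05 s, during which the arm holds its last target.

## Task

Take the deburring tool (square handle, cone-shaped cutter) out of the rack, press its cone lightly on the rim of the large round opening in the clamped white box, on the side facing the small hole, and run it all the way round, clockwise seen from above, keeping the cone bearing on the rim until it is back at the side where it began. Then stand the tool back upright in the rack hole it came from; leave the screwdriver in its place.

Things in the scene. Friction and masses are not known exactly. Their poses are not given: they have to be found in the camera images.
- deburrer: Deburring tool hanging upright by its flange in one of two rack holes. Origin: tool axis, flange underside; z up along the handle. Flange 46 mm across, z 0 to 6 mm. Black handle, square 28 x 28 mm, flats facing its x and y, z 6 to 80 mm: grip near z = 45 mm with 60 N or more. Below: 12 mm shaft to z = -45 mm, then the sprung cutter, nose at z = -75 mm. 0.17 kg. The hole is 34 mm wide, the rack top 100 mm high.
- cutter: Steel cone at the tool's lower end. Origin: nose, on the tool axis. Nose 4 mm across, widening at 45 degrees to 20 mm across 8 mm above it. It springs up into the tool by up to 14 mm (1.5 N at first, 5 N at the end): lower the tool 4 to 8 mm beyond first touch. With the nose inside the opening the cone bears on the rim while the tool axis runs about 6 mm (3 to 9) inside the rim; best at 30 mm/s or slower.
- housing: White box 130 x 90 mm, fixed on a clamp base. Flat top at z = 70 mm with two through holes: the large opening, 60 mm across, and a small hole, 25 mm, centred 60 mm away towards the box's -x. Origin: on the bench under the large opening's centre; z up. Clockwise from above = -x, +y, +x, -y, -x side. Top 8 mm thick, hollow below. Base reaches 95 mm to -x, 55 mm to +x, 58 mm to each side; clamps stay below the top.
- screwdriver: Bystander: stubby screwdriver with a round black handle, 30 mm across, top 55 mm above the rack, on a like 46 mm flange in the rack's other hole, 100 mm from the deburring tool (lift that tool 150 mm to pass over). Origin: its axis, flange underside, z up. The aluminium rack (190 x 90 mm, 100 mm high) does not move.

How it is judged:
By the outcome, as a careful person would: the job done as asked, in the order asked, and still so for the second after the job is handed in, with the robot touching nothing.
It also fails if it takes over 61 s, if anything falls off the work surface, if the arm or the gripper's body presses on something with over 40 N, if the wrist force passes 120 N, or if a joint passes its speed limit or range.

## Working session

There is one attempt and no reset: what is moved stays moved. The work goes in short steps, Python scripts to look and compute and a tool call to move; the robot and the scene stay as the last step left them, time stands still between calls to the robot, and variables do not carry over. Pictures are saved under pics/ and viewed, and the job is handed in when it is done.

Besides the shell and the picture viewer there is one more tool, called as name(argument=value, ...), one argument or row to a line, values as JSON. drive_tool: Moves the arm, as the interface text tells. Its arguments: {"type":"object","properties":{"plan":{"type":"array","items":{"type":"array"}}},"required":["plan"]}

```bash
mkdir -p pics; cat > h.py <<'E'
from rig import readout, imaging, ctrl
import numpy as np, cv2
def snap(name,fn):
    s=readout.observe(); d=imaging.get_image(name)
    cv2.imwrite('pics/'+fn,d['frame'][:,:,::-1]); np.save('pics/'+fn+'.npy',{'s':s,'d':d},allow_pickle=True); return s,d
def cam(d,s):
    if 'world_from_camera' in d: return np.array(d['world_from_camera'])
    T=np.eye(4);T[:3,:3]=s['eef_rot'];T[:3,3]=s['tcp_pos'];return T@np.array(d['hand_eye'])
def load(fn): 
    q=np.load('pics/'+fn+'.npy',allow_pickle=True).item();return q['s'],q['d']
def px2w(fn,u,v,z):
    s,d=load(fn);T=cam(d,s);f=240/np.tan(np.radians(d['vfov']/2))
    r=T[:3,:3]@np.array([(u-d['cx'])/f,-(v-d['cy'])/f,-1]);o=T[:3,3];return o+r*(z-o[2])/r[2]
def w2px(fn,P):
    s,d=load(fn);T=cam(d,s);f=240/np.tan(np.radians(d['vfov']/2))
    c=np.linalg.inv(T)@np.append(P,1);return d['cx']+f*c[0]/-c[2],d['cy']-f*c[1]/-c[2]
E
python3 - <<'E'
from h import *
for n in ['scene','top','wrist']:
    s,d=snap(n,n+'1.png'); print(n,{k:(np.round(v,3).tolist() if not isinstance(v,(str,type(None),dict)) else v) for k,v in d.items() if k!='frame'})
print(s); print(ctrl.tips_ahead)
E
```

```text
scene {'vfov': 54.498, 'cx': 316.327, 'cy': 236.855, 'world_from_camera': [[-0.22, -0.849, 0.48, 0.915], [0.975, -0.188, 0.115, 0.177], [-0.007, 0.494, 0.87, 0.773], [0.0, 0.0, 0.0, 1.0]]}
top {'vfov': 46.746, 'cx': 314.873, 'cy': 235.882, 'world_from_camera': [[-0.012, 0.998, -0.06, 0.482], [-1.0, -0.012, -0.001, 0.08], [-0.002, 0.06, 0.998, 1.12], [0.0, 0.0, 0.0, 1.0]]}
wrist {'vfov': 61.154, 'cx': 325.112, 'cy': 232.314, 'hand_eye': [[-0.001, 0.323, -0.946, -0.123], [1.0, 0.001, -0.001, -0.0], [0.0, -0.946, -0.323, -0.084], [0.0, 0.0, 0.0, 1.0]]}
{'clock': 0.1, 'qpos': array([-8.00466890e+01,  9.10829326e+00,  9.15646025e+01,  8.85940402e-04,
        7.94227540e+01, -1.20379819e+01]), 'qd': array([ 0.09061153, -0.2006228 , -0.16535132, -0.05256579, -0.1245545 ,
       -0.02075244]), 'effort': array([-1.81139301e-03, -3.96992397e+01, -3.32335782e+01, -4.01596299e-04,
        4.29477674e-03,  3.68436315e-05]), 'tcp_pos': array([ 0.21521225, -0.53266445,  0.24942575]), 'eef_rot': array([[-2.73577546e-04,  3.74462822e-01, -9.27241889e-01],
       [ 1.64690170e-03, -9.27240497e-01, -3.74462746e-01],
       [-9.99998606e-01, -1.62952085e-03, -3.63031279e-04]]), 'ft_force': array([0.10411144, 0.47720312, 0.68112425]), 'ft_torque': array([ 0.01330332, -0.01507679, -0.07866825]), 'opening': 1.001623564081627}
0.019
```

View pics/scene1.png

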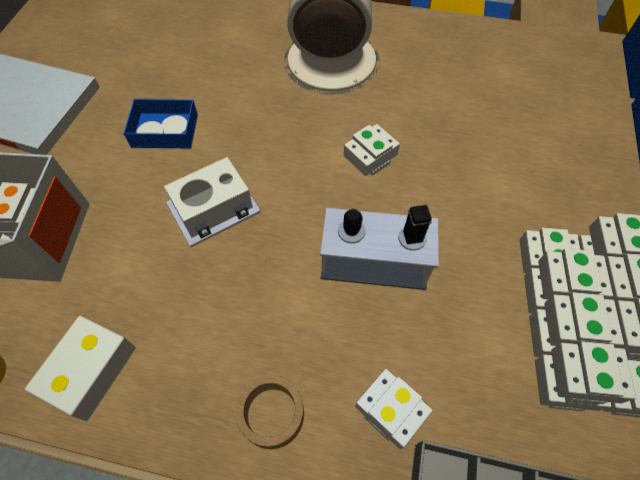

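View pics/top1.png

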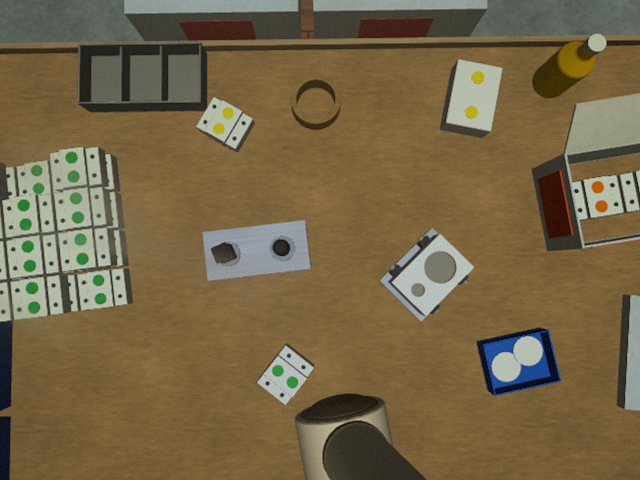

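View pics/wrist1.png

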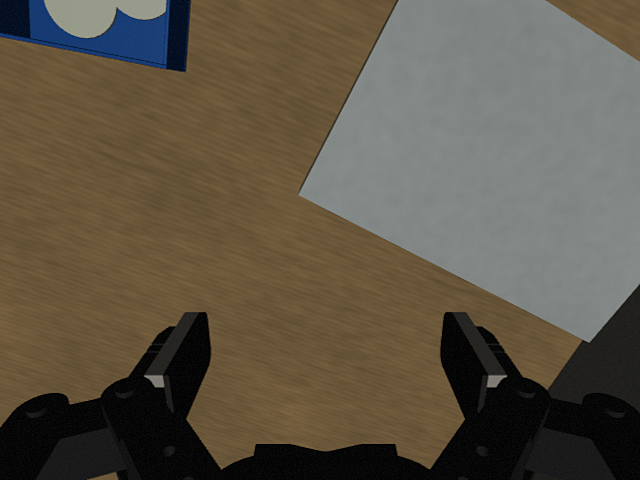

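The top view shows the deburrer (square handle) near (224,252), the screwdriver at (282,247), the large opening at (440,267) and the small hole at (418,290). I'll enlarge both areas.

```bash
python3 - <<'E'
import cv2,numpy as np
t=cv2.imread('pics/top1.png');s=cv2.imread('pics/scene1.png')
def c(im,x,y,w,h,k): return cv2.resize(im[y:y+h,x:x+w],None,fx=k,fy=k,interpolation=cv2.INTER_CUBIC)
cv2.imwrite('pics/c1.png',np.hstack([c(t,195,210,66,80,6),c(t,375,225,66+40,80,3).repeat(1,0) if 0 else c(t,255,210,60,80,6)]))
cv2.imwrite('pics/c2.png',c(t,375,220,105,105,5))
cv2.imwrite('pics/c3.png',np.hstack([c(s,320,195,130,100,4)]))
cv2.imwrite('pics/c4.png',np.hstack([c(s,160,150,110,95,5)]))
E
```

```text
(no output)
```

View pics/c1.png

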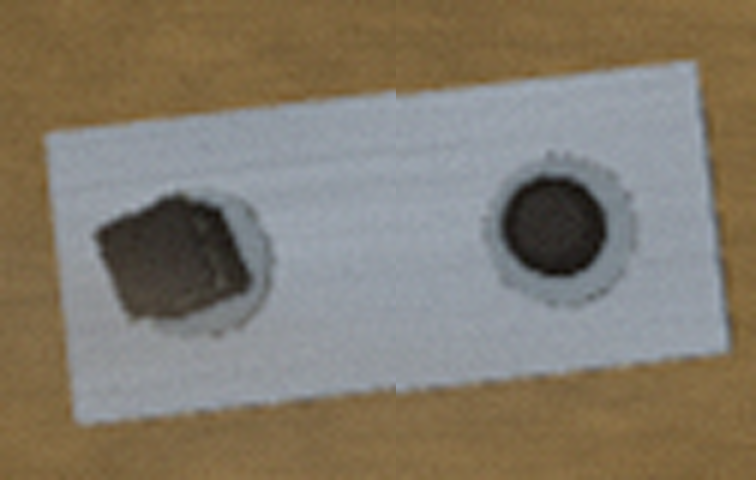

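View pics/c2.png

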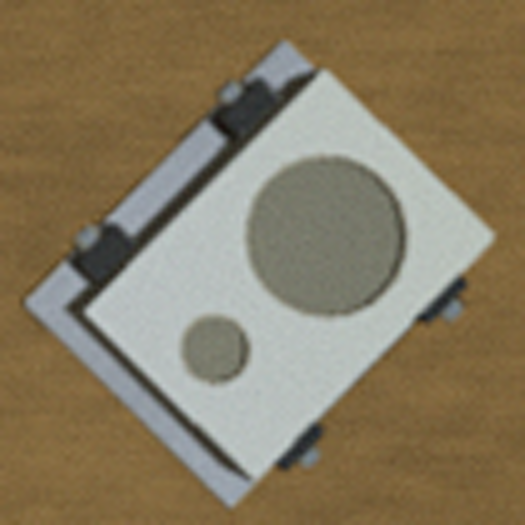

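View pics/c3.png

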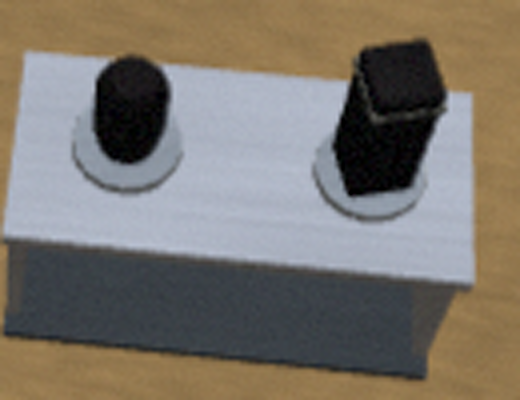

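View pics/c4.png

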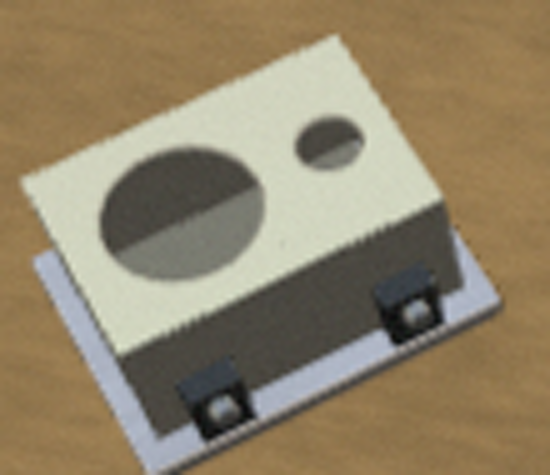

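```bash
python3 - <<'E'
from h import *
P=lambda *a:print(np.round(px2w(*a)*1000,1))
t='top1.png';s='scene1.png'
print('deb flange, top');P(t,227.7,253.5,.106);P(t,221.2,253,.18)
print('scene: flange, top');P(s,320+370/4,195+170/4,.106);P(s,320+403/4,195+80/4,.18)
print('scr');P(t,255+(561-396)/6,210+230/6,.106);P(s,320+127/4,195+142/4,.106)
print('hous');P(t,440.3,267.2,.07);P(t,418,289.7,.07);P(s,160+182/5,150+214/5,.07);P(s,160+330/5,150+143/5,.07)
# automatic: fit with threshold on holes
for fn,(x,y,w,h) in ((t,(375,220,105,105)),(s,(160,150,110,95))):
    im=cv2.imread('pics/'+fn)[y:y+h,x:x+w]; g=cv2.resize(im,None,fx=5,fy=5,interpolation=cv2.INTER_CUBIC)
    g=cv2.cvtColor(g,cv2.COLOR_BGR2GRAY)
    b=(g<175).astype(np.uint8)
    cs,_=cv2.findContours(b,cv2.RETR_LIST,cv2.CHAIN_APPROX_NONE)
    for c in cs:
        if 1500<cv2.contourArea(c)<40000:
            e=cv2.fitEllipse(c); u=x+(e[0][0]+.5)/5-.5; v=y+(e[0][1]+.5)/5-.5
            print(fn,e,u,v,np.round(px2w(fn,u,v,.07)*1000,1))
E
```

```text
deb flange, top
[512.6 241.1 106. ]
[511.3 240.3 180. ]
scene: flange, top
[514. 243. 106.]
[517.2 243.  180. ]
scr
[520.8 140.9 106. ]
[522.5 143.3 106. ]
hous
[ 483.  -154.5   70. ]
[ 441.2 -111.4   70. ]
[ 484.  -151.7   70. ]
[ 441.4 -108.6   70. ]
top1.png ((215.05047607421875, 349.3326110839844), (72.2138442993164, 73.5920181274414), 133.01625061035156) 417.61009521484374 289.4665222167969 [ 441.6 -110.7   70. ]
top1.png ((326.3924255371094, 236.1390838623047), (164.21412658691406, 166.3264923095703), 136.28912353515625) 439.87848510742185 266.82781677246095 [ 483.7 -153.7   70. ]
scene1.png ((324.8128356933594, 373.4735412597656), (25.316858291625977, 199.1876983642578), 63.354454040527344) 224.56256713867188 224.29470825195312 [537.2 -79.8  70. ]
scene1.png ((119.2152328491211, 369.4389343261719), (61.152610778808594, 236.72268676757812), 147.2418670654297) 183.44304656982422 223.48778686523437 [ 551.4 -151.4   70. ]
scene1.png ((466.4680480957031, 289.8511962890625), (49.24559783935547, 67.85330963134766), 179.92385864257812) 252.89360961914062 207.5702392578125 [492.7 -41.   70. ]
scene1.png ((181.21527099609375, 213.54771423339844), (133.40867614746094, 169.65966796875), 73.2732162475586) 195.84305419921876 192.30954284667968 [ 483.1 -153.1   70. ]
scene1.png ((328.55499267578125, 143.05076599121094), (55.66960144042969, 71.52816772460938), 77.23430633544922) 225.31099853515624 178.21015319824218 [ 440.9 -110.2   70. ]
```

drive_tool(
  plan=[
    [[20,50,40],0,85],
    [[40,100,50],0,85],
    [[60,150,50],0,85],
    [[78,200,50],0,85],
    [[95,250,50],0,85],
    [[115,300,50],0,85],
    [[134,350,50],2,85],
    [[154,400,50],4,85],
    [[173,450,50],4,85],
    [[190,495,50],4,85],
  ],
)

```text
clock: 1.15
tcp_pos: [0.3903, -0.0753, 0.2995]
eef_rot: [[0.0, 0.438, -0.899], [0.001, -0.899, -0.438], [-1.0, -0.001, -0.001]]
ft_force: [0.4, -0.0, 0.8]
opening: 0.998
```

drive_tool(
  plan=[
    [[18,46,0],0,85],
    [[36,92,0],0,85],
    [[54,138,0],0,85],
    [[71,184,0],0,85],
    [[89,230,0],0,85],
    [[107,276,0],0,85],
    [[123,317,0],0,85],
    [[123,317,0],0,85],
    [[123,317,0],0,85],
  ],
)

```text
clock: 2.05
tcp_pos: [0.513, 0.2423, 0.2987]
eef_rot: [[-0.001, 0.439, -0.898], [0.0, -0.898, -0.439], [-1.0, -0.001, 0.001]]
ft_force: [0.6, -0.2, -0.1]
opening: 0.995
```

```bash
python3 - <<'E'
from h import *
s,d=snap('wrist','w2.png');print(s['tcp_pos'],s['eef_rot'],s['qpos'],s['ft_force'])
for z in (.106,.18): print(w2px('w2.png',[.513,.242,z]))
E
```

```text
[0.5129674  0.24234652 0.2986582 ] [[-1.35582701e-03  4.39472509e-01 -8.98255017e-01]
 [ 3.31184480e-04 -8.98255596e-01 -4.39473292e-01]
 [-9.99999026e-01 -8.93337882e-04  1.07233273e-03]] [1.30684604e+01 6.33067007e+00 8.90638076e+01 3.62055012e-02
 8.46769040e+01 7.69948105e+01] [ 0.58681931 -0.19462824 -0.07639972]
(np.float64(325.39035923631224), np.float64(203.9916376881555))
(np.float64(325.4579315985995), np.float64(234.3278121645962))
```

View pics/w2.png

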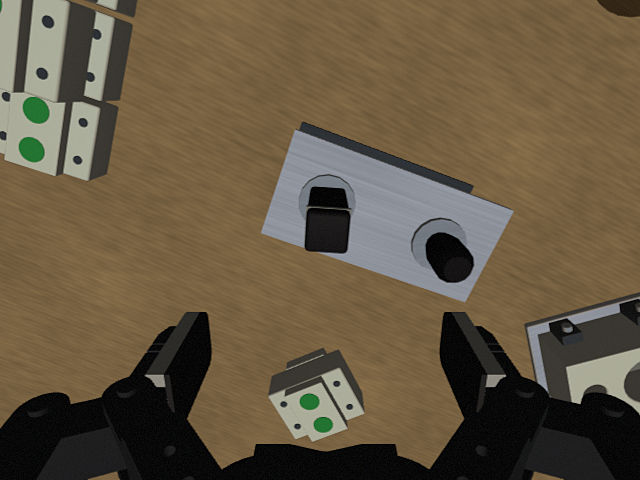

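```bash
python3 - <<'E'
from h import *
t=cv2.imread('pics/w2.png')
c=t[165:265,275:375]; c=np.clip(c.astype(float)*1.8,0,255).astype(np.uint8)
cv2.imwrite('pics/c5.png',cv2.resize(c,None,fx=6,fy=6,interpolation=cv2.INTER_CUBIC))
E
```

```text
(no output)
```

View pics/c5.png

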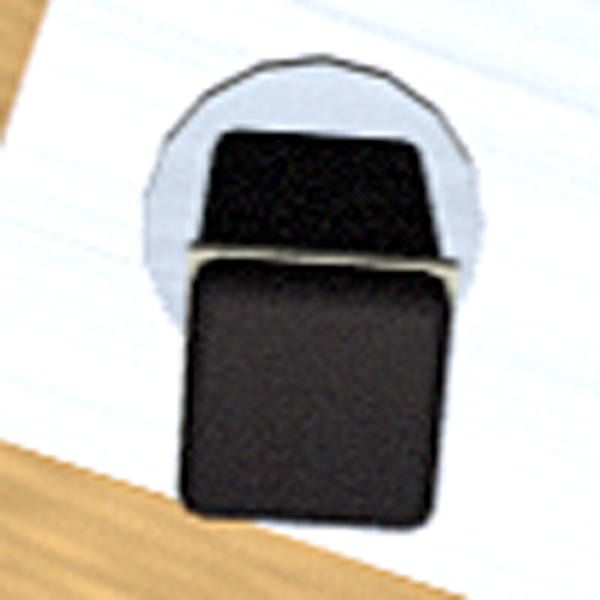

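```bash
python3 - <<'E'
from h import *
print(px2w('w2.png',327.5,230.7,.18),px2w('w2.png',327.3,202,.106))
E
```

```text
[0.51573084 0.24190817 0.18      ] [0.51515158 0.24134957 0.106     ]
```

drive_tool(
  plan=[
    [[2,-0.5,-30],-3.3,85],
    [[2,-0.5,-65],-3.3,85],
    [[2,-0.5,-100],-3.3,85],
    [[2,-0.5,-130],-3.3,85],
    [[2,-0.5,-154],-3.3,85],
    [[2,-0.5,-154],-3.3,85],
    [[2,-0.5,-154],-3.3,60],
    [[2,-0.5,-154],-3.3,40],
    [[2,-0.5,-154],-3.3,20],
    [[2,-0.5,-154],-3.3,0],
  ],
)

```text
clock: 3.1
tcp_pos: [0.5157, 0.2412, 0.1465]
eef_rot: [[0.002, 0.386, -0.923], [0.001, -0.923, -0.386], [-1.0, -0.001, -0.002]]
ft_force: [0.2, 0.4, 2.0]
opening: 0.328
```

drive_tool(
  plan=[
    [[0,0,0],0,0],
    [[0,0,0],0,0],
    [[0,0,0],0,0],
  ],
)

```text
clock: 3.4
tcp_pos: [0.5157, 0.2413, 0.1466]
eef_rot: [[0.002, 0.386, -0.923], [0.001, -0.923, -0.386], [-1.0, -0.001, -0.002]]
ft_force: [0.3, 0.3, 0.3]
opening: 0.319
```

```bash
python3 - <<'E'
from h import *
s,d=snap('wrist','w3.png');print(s['tcp_pos'],s['ft_force'],s['ft_torque'],s['opening'])
E
```

```text
[0.51574636 0.24127863 0.14657304] [0.34394669 0.28032185 0.26107587] [-0.03551311  0.02215234  0.04226874] 0.3186091356554255
```

View pics/w3.png

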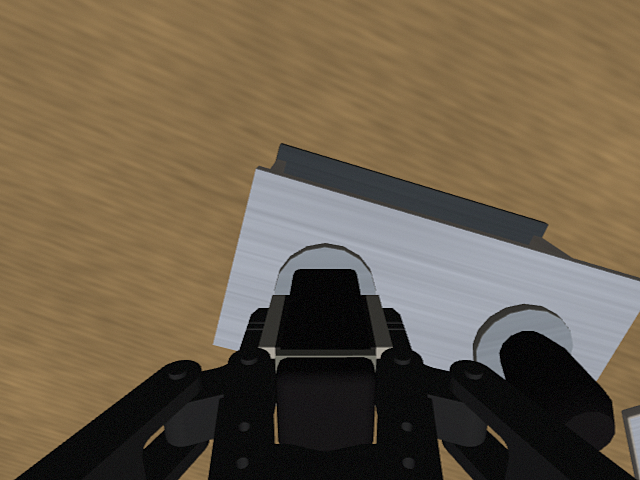

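drive_tool(
  plan=[
    [[0,0,20],0,0],
    [[0,0,50],0,0],
    [[0,0,90],0,0],
    [[0,0,130],0,0],
    [[0,0,158],0,0],
    [[-4,-30,158],0,0],
    [[-10,-75,158],0,0],
    [[-16,-120,158],0,0],
    [[-22,-165,158],0,0],
    [[-28,-210,158],0,0],
  ],
)

```text
clock: 4.45
tcp_pos: [0.487, 0.0298, 0.3042]
eef_rot: [[0.001, 0.386, -0.922], [0.001, -0.922, -0.386], [-1.0, -0.001, -0.002]]
ft_force: [0.6, -0.1, -1.4]
opening: 0.322
```

drive_tool(
  plan=[
    [[-5,-40,0],0,0],
    [[-10,-80,0],0,0],
    [[-15,-120,0],0,0],
    [[-20.4,-166,0],0,0],
    [[-20.4,-166,0],0,0],
    [[-20.4,-166,-40],0,0],
    [[-20.4,-166,-80],0,0],
    [[-20.4,-166,-89],0,0],
    [[-20.4,-166,-89],0,0],
    [[-20.4,-166,-89],0,0],
  ],
)

```text
clock: 5.45
tcp_pos: [0.4676, -0.1364, 0.2171]
eef_rot: [[0.004, 0.387, -0.922], [-0.0, -0.922, -0.387], [-1.0, 0.001, -0.003]]
ft_force: [0.7, -0.2, -0.8]
opening: 0.32
```

```bash
python3 - <<'E'
from h import *
s,d=snap('scene','s4.png');s,d=snap('wrist','w4.png');print(s['tcp_pos'],s['ft_force'])
t=cv2.imread('pics/s4.png');cv2.imwrite('pics/c6.png',cv2.resize(t[110:250,130:290],None,fx=5,fy=5,interpolation=cv2.INTER_CUBIC)[:600])
x,y,z=s['tcp_pos']
print(w2px('s4.png',[x,y,z-.1216]),w2px('s4.png',[x,y,z-.1136]),w2px('s4.png',[x,y,z-.0466]))
E
```

```text
[ 0.46793156 -0.13666418  0.21763459] [-0.5164831  -0.08704633 -1.066607  ]
(np.float64(204.00529126065496), np.float64(178.79676846408086)) (np.float64(203.03296439827312), np.float64(176.10029030437374)) (np.float64(194.20344244376977), np.float64(151.6140665538028))
```

View pics/c6.png

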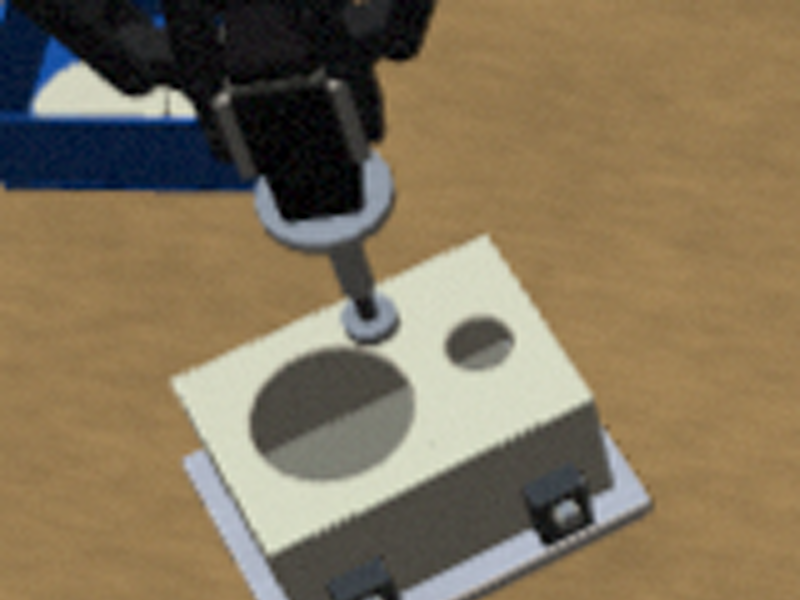

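View pics/w4.png

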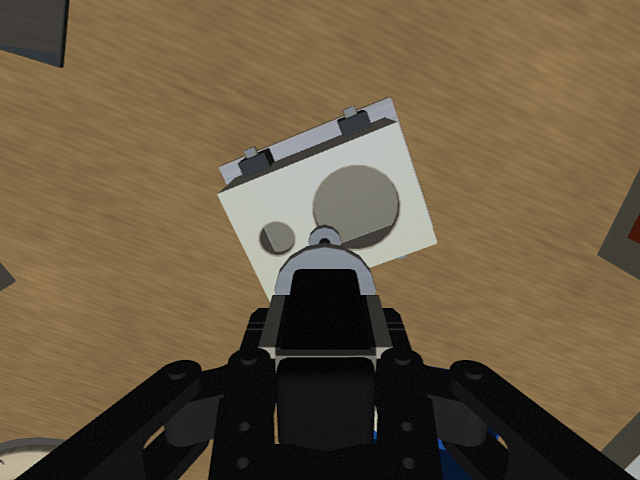

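```bash
python3 - <<'E'
from h import *
s,_=load('w4.png');x,y,z=s['tcp_pos'];R=s['eef_rot']
for fn in('w4.png','s4.png'):
  for dz in (.1216,.1136,.0466,.0406): print(fn,dz,np.round(w2px(fn,s['tcp_pos']+R@[dz,0,0]),1))
  print(fn,'hole',np.round(w2px(fn,[.4834,-.1534,.07]),1),np.round(w2px(fn,[.4413,-.1105,.07]),1))
t=cv2.imread('pics/w4.png');cv2.imwrite('pics/c7.png',cv2.resize(t[150:310,240:420],None,fx=4,fy=4,interpolation=cv2.INTER_CUBIC)[:600])
t=cv2.imread('pics/s4.png');cv2.imwrite('pics/c8.png',cv2.resize(t[135:205,170:230],None,fx=8,fy=8,interpolation=cv2.INTER_CUBIC)[:600])
E
```

```text
w4.png 0.1216 [324.8 232.8]
w4.png 0.1136 [324.8 237. ]
w4.png 0.0466 [324.9 285.5]
w4.png 0.0406 [324.9 291.5]
w4.png hole [355.2 210.7] [275.8 241.1]
s4.png 0.1216 [203.8 179. ]
s4.png 0.1136 [202.9 176.3]
s4.png 0.0466 [194.1 151.7]
s4.png 0.0406 [193.3 149.3]
s4.png hole [195.6 192.4] [225.1 178.4]
```

View pics/c7.png

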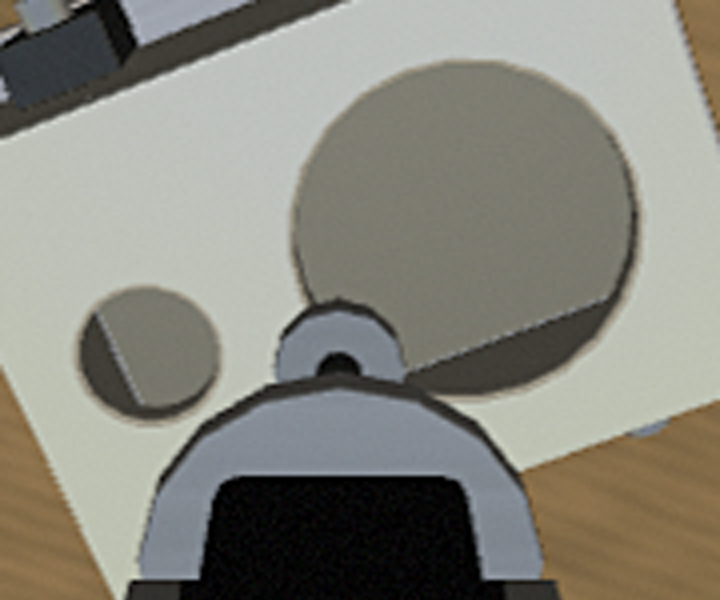

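View pics/c8.png

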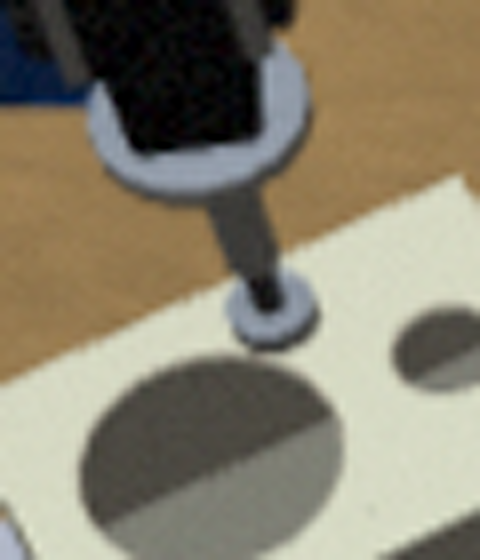

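```bash
cat > ov.py <<'E'
from h import *
def ov(fn,out,box,k,off=(0,0,0),hole=(.4834,-.1534),hz=.07,dz0=.0466):
    s,_=load(fn);R=np.array(s['eef_rot']);p=s['tcp_pos']
    x0,y0,w,h=box
    im=cv2.resize(cv2.imread('pics/'+fn)[y0:y0+h,x0:x0+w],None,fx=k,fy=k,interpolation=cv2.INTER_CUBIC)
    a=np.linspace(0,2*np.pi,60)
    def circ(c,r,col,M):
        pts=[]
        for t in a:
            q=M(c,r*np.cos(t),r*np.sin(t)); u,v=w2px(fn,q); pts.append([(u-x0+.5)*k-.5,(v-y0+.5)*k-.5])
        cv2.polylines(im,[np.round(pts).astype(int)],True,col,1)
    T=lambda c,x,y:p+R@np.array([dz0-c,x,y])+np.array(off)
    circ(0,.023,(0,0,255),T);circ(.006,.023,(0,255,255),T);circ(-.067,.010,(0,255,0),T);circ(-.062,.010,(255,255,0),T);circ(-.075,.002,(255,0,255),T)
    H=lambda c,x,y:np.array([hole[0]+x,hole[1]+y,hz])
    circ(0,.03,(255,0,0),H)
    cv2.imwrite('pics/'+out,im)
E
python3 - <<'E'
from ov import *
ov('w4.png','o1.png',(240,150,180,150),4); ov('s4.png','o2.png',(165,130,75,75),8)
E
```

```text
(no output)
```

View pics/o1.png

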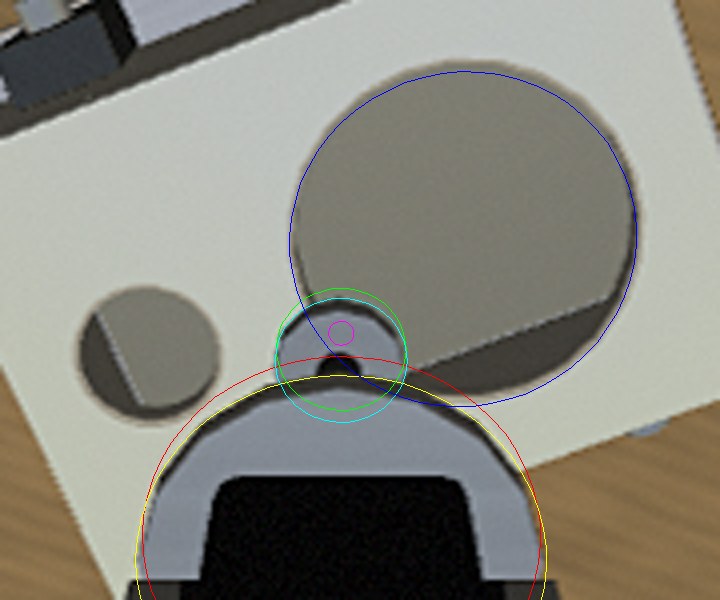

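View pics/o2.png

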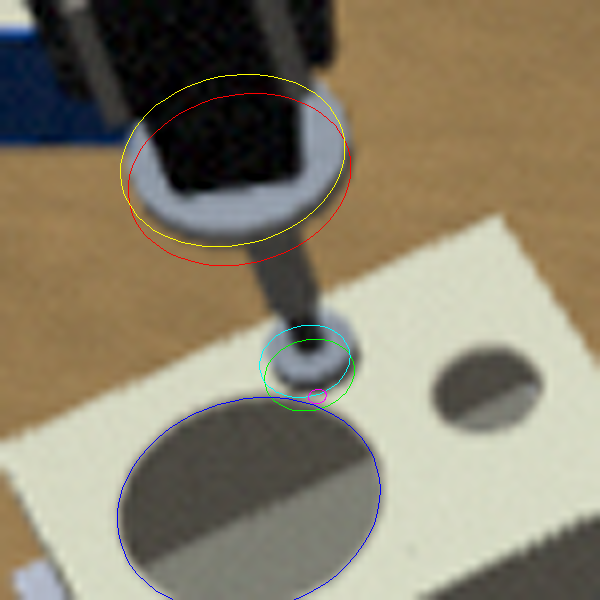

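drive_tool(
  plan=[
    [[1.4,1.2,-10],0,0],
    [[1.4,1.2,-20],0,0],
    [[1.4,1.2,-20],0,0],
    [[1.4,1.2,-20],0,0],
  ],
)

```text
clock: 5.95
tcp_pos: [0.469, -0.1354, 0.1971]
eef_rot: [[0.004, 0.387, -0.922], [-0.0, -0.922, -0.387], [-1.0, 0.002, -0.003]]
ft_force: [-0.1, -0.8, -1.8]
opening: 0.321
```

```bash
python3 - <<'E'
from ov import *
for n in ['scene','wrist','top']:
  s,d=snap(n,n[0]+'5.png');print(s['tcp_pos'],s['ft_force'])
ov('w5.png','o3.png',(240,150,180,150),4); ov('s5.png','o4.png',(165,135,75,75),8)
t=cv2.imread('pics/t5.png');cv2.imwrite('pics/c9.png',cv2.resize(t[210:330,360:500],None,fx=5,fy=5,interpolation=cv2.INTER_CUBIC)[:600])
E
```

```text
[ 0.4690015  -0.13535005  0.19709694] [-0.09820994 -0.81700253 -1.77709592]
[ 0.4692568  -0.13549903  0.19750916] [-0.93791908  0.30274306 -0.23831373]
[ 0.46940316 -0.13559597  0.19775958] [ 0.64991656  0.56079105 -1.87574417]
```

View pics/o3.png

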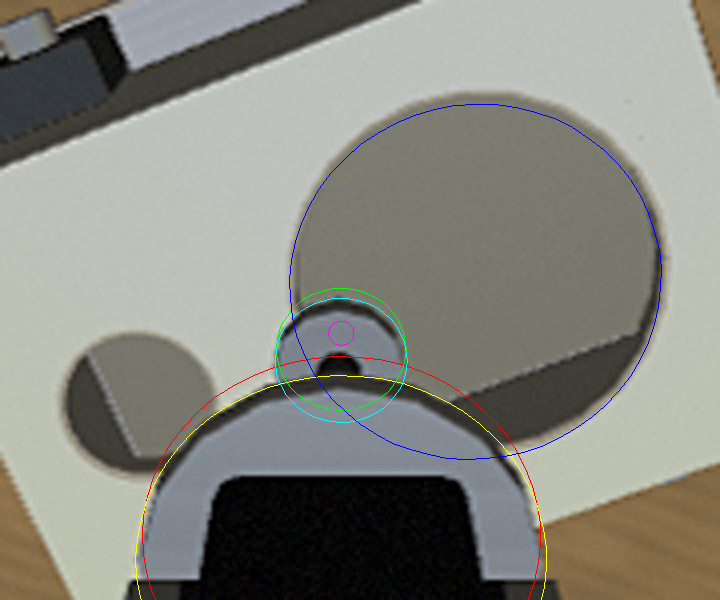

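View pics/o4.png

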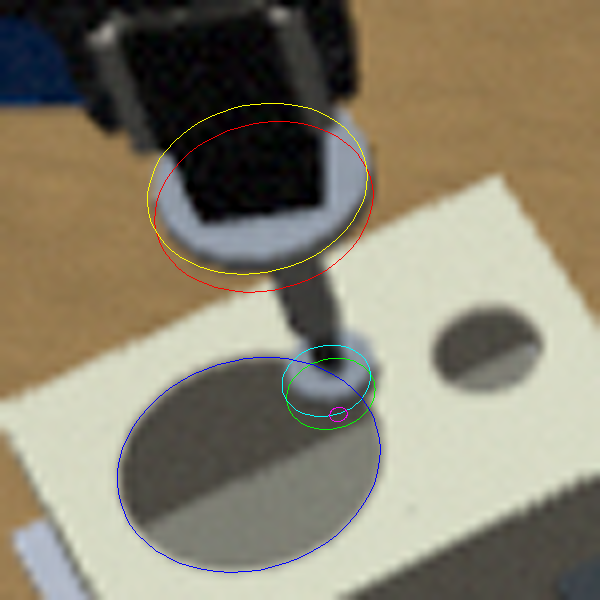

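View pics/c9.png

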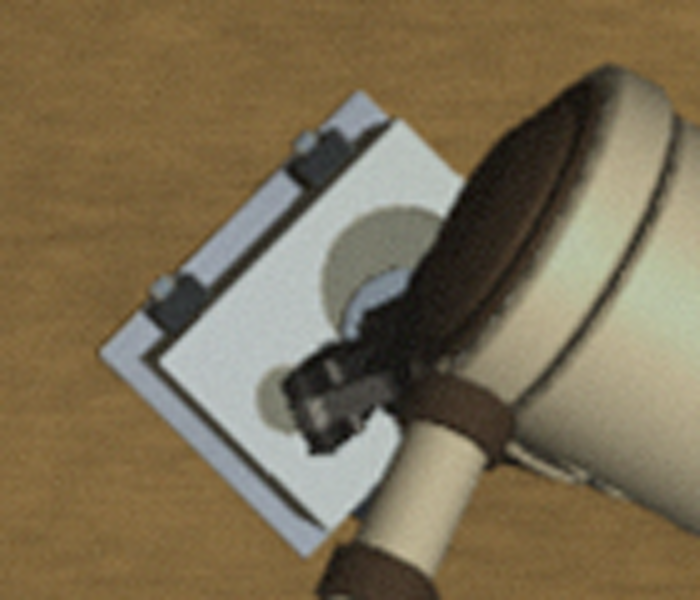

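```bash
cat > ov2.py <<'E'
from h import *
def ov2(fn,out,box,k,P,yaw,extra=[]):
    x0,y0,w,h=box
    im=cv2.resize(cv2.imread('pics/'+fn)[y0:y0+h,x0:x0+w],None,fx=k,fy=k,interpolation=cv2.INTER_CUBIC)
    im=np.clip(im*1.5,0,255).astype(np.uint8)
    def poly(pts,col):
        q=[[(u-x0+.5)*k-.5,(v-y0+.5)*k-.5] for u,v in (w2px(fn,p) for p in pts)]
        cv2.polylines(im,[np.round(q).astype(int)],True,col,1)
    a=np.linspace(0,2*np.pi,60);P=np.array(P)
    C=lambda c,r,z:[[c[0]+r*np.cos(t),c[1]+r*np.sin(t),z] for t in a]
    poly(C(P,.023,P[2]),(0,0,255));poly(C(P,.023,P[2]+.006),(0,255,255))
    y=np.radians(yaw);S=[[P[0]+.014*(sx*np.cos(y)-sy*np.sin(y)),P[1]+.014*(sx*np.sin(y)+sy*np.cos(y))] for sx,sy in((1,1),(1,-1),(-1,-1),(-1,1))]
    for z in(.006,.08): poly([[*q,P[2]+z] for q in S],(0,255,0))
    for c,r,z in extra: poly(C(c,r,z),(255,0,255))
    cv2.imwrite('pics/'+out,im)
E
python3 - <<'E'
from ov2 import *
P=(.5155,.2415,.1);y=22.7
ov2('top1.png','p1.png',(195,210,120,80),6,P,y,[((.521,.142),.023,.106)])
ov2('scene1.png','p2.png',(325,195,120,75),6,P,y,[((.521,.142),.023,.106)])
ov2('w2.png','p3.png',(270,160,215,135),3.7,P,y,[((.521,.142),.023,.106)])
E
```

```text
(no output)
```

View pics/p1.png

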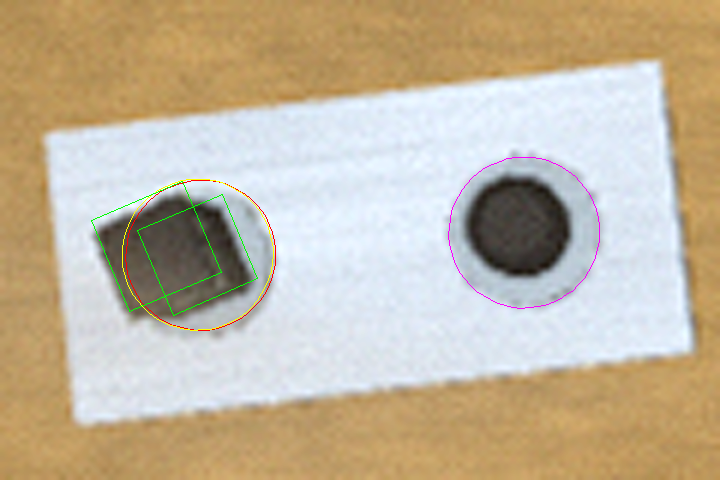

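View pics/p2.png

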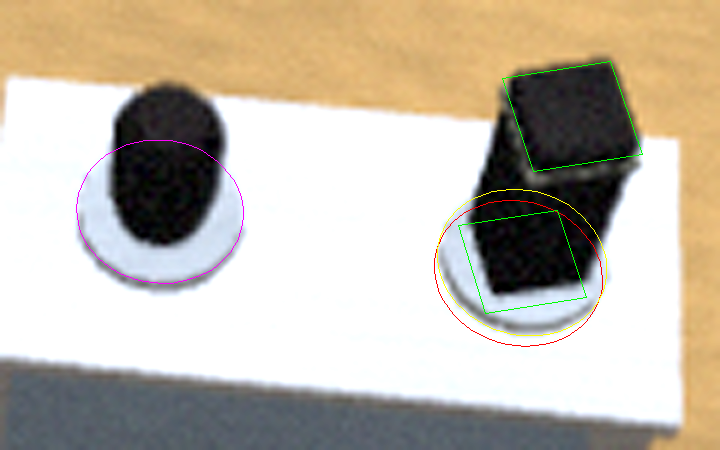

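View pics/p3.png

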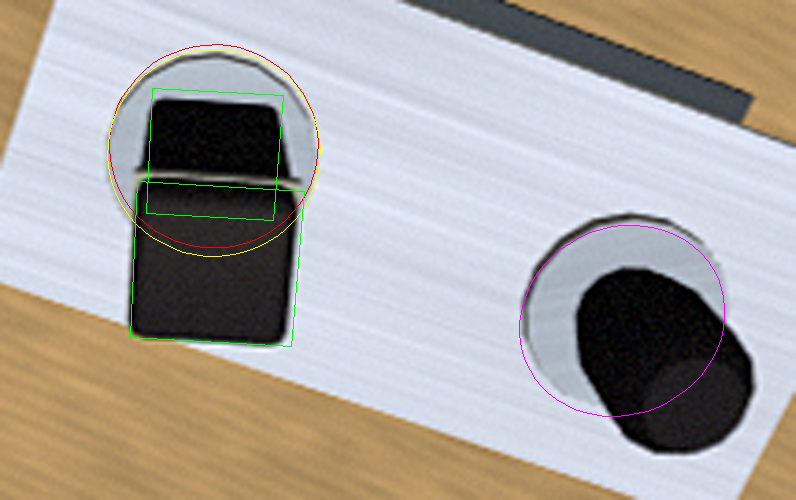

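drive_tool(
  plan=[
    [[-0.3,0.2,-4],0,0],
    [[-0.3,0.2,-9],0,0],
    [[-0.3,0.2,-9],0,0],
    [[-0.3,0.2,-9],0,0],
  ],
)

```text
clock: 6.5
tcp_pos: [0.469, -0.1354, 0.1886]
eef_rot: [[0.005, 0.387, -0.922], [-0.001, -0.922, -0.387], [-1.0, 0.003, -0.004]]
ft_force: [-0.4, -0.6, -1.4]
opening: 0.322
```

drive_tool(
  plan=[
    [[0,0,-2],0,0],
    [[0,0,-2],0,0],
    [[0,0,-2],0,0],
  ],
)

```text
clock: 6.8
tcp_pos: [0.4693, -0.1355, 0.1869]
eef_rot: [[0.005, 0.386, -0.922], [-0.001, -0.922, -0.386], [-1.0, 0.003, -0.004]]
ft_force: [0.1, -0.1, -0.3]
opening: 0.322
```

drive_tool(
  plan=[
    [[0,0,-2],0,0],
    [[0,0,-2],0,0],
    [[0,0,-2],0,0],
  ],
)

```text
clock: 7.1
tcp_pos: [0.4696, -0.1358, 0.1852]
eef_rot: [[0.006, 0.386, -0.922], [-0.002, -0.922, -0.386], [-1.0, 0.004, -0.005]]
ft_force: [0.6, -1.2, 1.3]
opening: 0.323
```

drive_tool(
  plan=[
    [[0,0,-2],0,0],
    [[0,0,-2],0,0],
    [[0,0,-2],0,0],
  ],
)

```text
clock: 7.4
tcp_pos: [0.4697, -0.1359, 0.1834]
eef_rot: [[0.007, 0.386, -0.922], [-0.002, -0.922, -0.386], [-1.0, 0.005, -0.005]]
ft_force: [1.1, -0.3, 0.4]
opening: 0.321
```

```bash
python3 - <<'E'
from ov import *
for n in ['scene','wrist']:
  s,d=snap(n,n[0]+'6.png');print(s['tcp_pos'],s['ft_force'],s['ft_torque'])
ov('w6.png','o5.png',(240,150,180,150),4); ov('s6.png','o6.png',(165,140,75,75),8)
E
```

```text
[ 0.46974745 -0.13593451  0.18335275] [ 1.05596669 -0.33450344  0.39710461] [-0.31814686 -0.24607991  0.01513771]
[ 0.4697649  -0.13591578  0.18337855] [ 1.47887005 -0.6568845   0.87158212] [-3.17072994e-01 -2.72886011e-01  1.33526408e-04]
```

View pics/o5.png

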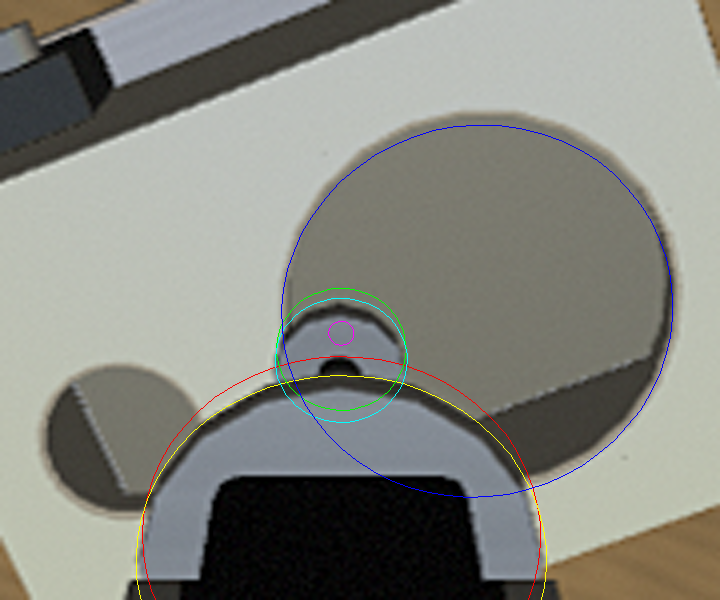

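View pics/o6.png

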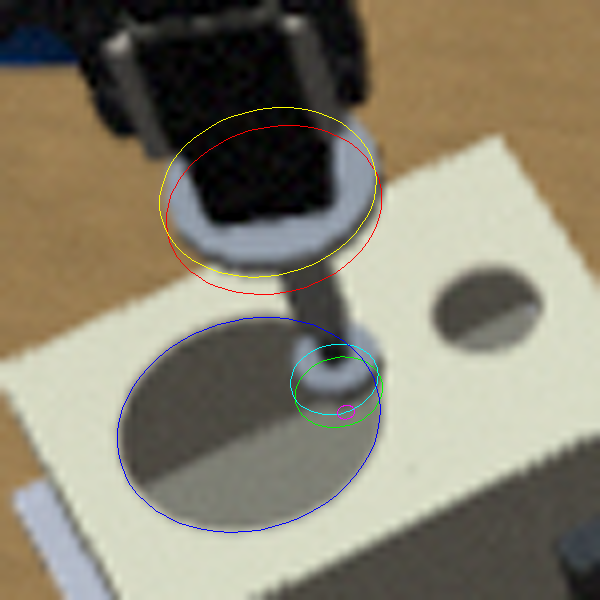

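```bash
cat > circ.py <<'E'
from h import *
import sys
def rows(a0,n=10,step=6,c=(487.5,-151.7),r=24.0,z=181.8):
    s=readout.observe();p=s['tcp_pos']*1000
    a=np.degrees(np.arctan2(p[1]-c[1],p[0]-c[0]))
    print('pos',p.round(1),'ang',round(a,1),'r',round(float(np.hypot(p[0]-c[0],p[1]-c[1])),1),'F',s['ft_force'].round(1),'T',s['ft_torque'].round(2),'xaxis',s['eef_rot'][:,0].round(4))
    T=s['ft_torque'];print('lateral dir of contact',round(float(np.degrees(np.arctan2(-T[0],T[1]))),1),'mag',round(float(np.hypot(T[0],T[1])),2))
    print([[[round(float(c[0]+r*np.cos(t)-p[0]),1),round(float(c[1]+r*np.sin(t)-p[1]),1),round(z-p[2],1)],0,0] for t in np.radians([a0-step*(i+1) for i in range(n)])])
if __name__=='__main__': rows(*[float(x) if i!=1 else int(x) for i,x in enumerate(sys.argv[1:])])
E
echo
```

drive_tool(
  plan=[
    [[0.5,0.7,-1],0,0],
    [[0.9,1.3,-1.6],0,0],
    [[0.9,1.3,-1.6],0,0],
    [[0.9,1.3,-1.6],0,0],
  ],
)

```text
clock: 7.9
tcp_pos: [0.4707, -0.1349, 0.1819]
eef_rot: [[0.007, 0.387, -0.922], [-0.003, -0.922, -0.387], [-1.0, 0.005, -0.005]]
ft_force: [0.2, -3.7, 1.3]
opening: 0.318
```

```bash
python3 circ.py 134.5
```

```text
pos [ 470.7 -134.9  181.9] ang 135.1 r 23.7 F [ 0.2 -3.7  1.3] T [-0.87 -0.03  0.05] xaxis [ 0.0068 -0.003  -1.    ]
lateral dir of contact 91.9 mag 0.87
[[[1.9, 2.0, np.float64(-0.1)], 0, 0], [[3.9, 3.5, np.float64(-0.1)], 0, 0], [[6.1, 4.7, np.float64(-0.1)], 0, 0], [[8.4, 5.7, np.float64(-0.1)], 0, 0], [[10.8, 6.5, np.float64(-0.1)], 0, 0], [[13.2, 7.0, np.float64(-0.1)], 0, 0], [[15.7, 7.2, np.float64(-0.1)], 0, 0], [[18.3, 7.2, np.float64(-0.1)], 0, 0], [[20.8, 6.9, np.float64(-0.1)], 0, 0], [[23.2, 6.4, np.float64(-0.1)], 0, 0]]
```

drive_tool(
  plan=[
    [[1.9,2.0,-0.1],0,0],
    [[3.9,3.5,-0.1],0,0],
    [[6.1,4.7,-0.1],0,0],
    [[8.4,5.7,-0.1],0,0],
    [[10.8,6.5,-0.1],0,0],
    [[13.2,7.0,-0.1],0,0],
    [[15.7,7.2,-0.1],0,0],
    [[18.3,7.2,-0.1],0,0],
  ],
)

```text
clock: 8.7
tcp_pos: [0.4885, -0.1274, 0.1814]
eef_rot: [[0.005, 0.387, -0.922], [-0.002, -0.922, -0.387], [-1.0, 0.004, -0.004]]
ft_force: [-3.1, -3.2, 1.8]
opening: 0.323
```

```bash
python3 circ.py 86.5;python3 - <<'E'
from ov import *
for n in ['scene','wrist']:
  s,d=snap(n,n[0]+'7.png')
ov('w7.png','o7.png',(240,150,180,150),4,dz0=.0466); ov('s7.png','o8.png',(165,140,75,75),8)
E
```

```text
pos [ 488.5 -127.4  181.4] ang 87.6 r 24.3 F [-3.1 -3.2  1.8] T [-0.81  1.01  0.03] xaxis [ 0.0048 -0.0022 -1.    ]
lateral dir of contact 38.9 mag 1.3
[[[2.9, -0.6, np.float64(0.4)], 0, 0], [[5.4, -1.2, np.float64(0.4)], 0, 0], [[7.8, -2.0, np.float64(0.4)], 0, 0], [[10.0, -3.0, np.float64(0.4)], 0, 0], [[12.2, -4.3, np.float64(0.4)], 0, 0], [[14.2, -5.8, np.float64(0.4)], 0, 0], [[16.1, -7.5, np.float64(0.4)], 0, 0], [[17.7, -9.4, np.float64(0.4)], 0, 0], [[19.2, -11.4, np.float64(0.4)], 0, 0], [[20.4, -13.6, np.float64(0.4)], 0, 0]]
```

View pics/o7.png

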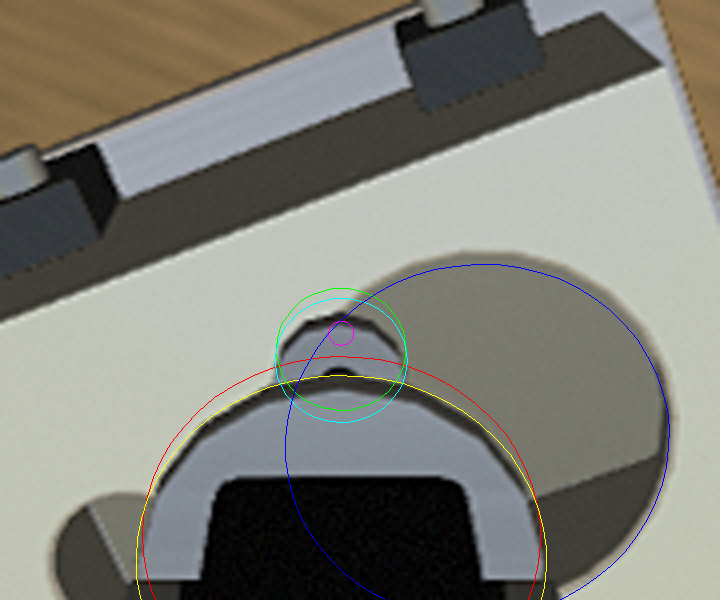

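View pics/o8.png

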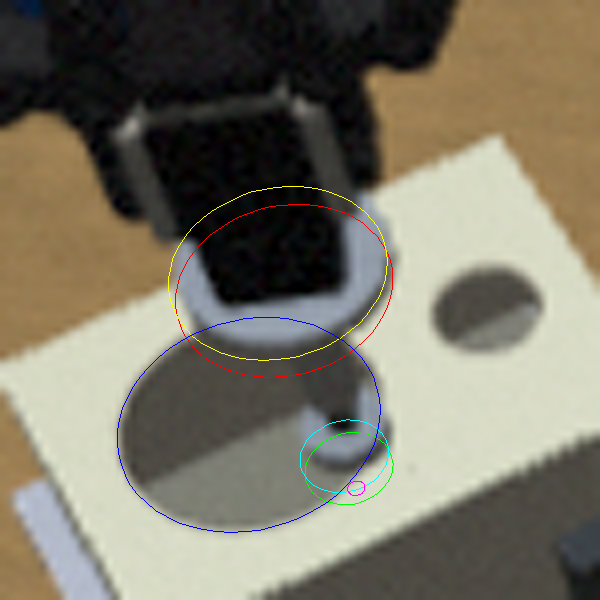

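```bash
sed -i 's/,round(z-p\[2\],1)\]/,round(float(z-p[2]),1)]/' circ.py; python3 circ.py 87
```

```text
pos [ 489.1 -127.5  181.6] ang 86.3 r 24.2 F [-0.9 -3.8  1.8] T [-0.73  0.53  0.04] xaxis [ 0.0064 -0.0025 -1.    ]
lateral dir of contact 53.9 mag 0.9
[[[2.2, -0.5, 0.2], 0, 0], [[4.6, -1.0, 0.2], 0, 0], [[7.0, -1.8, 0.2], 0, 0], [[9.3, -2.8, 0.2], 0, 0], [[11.5, -4.0, 0.2], 0, 0], [[13.5, -5.5, 0.2], 0, 0], [[15.4, -7.2, 0.2], 0, 0], [[17.1, -9.1, 0.2], 0, 0], [[18.6, -11.1, 0.2], 0, 0], [[19.8, -13.3, 0.2], 0, 0]]
```

drive_tool(
  plan=[
    [[2.2,-0.5,0.2],0,0],
    [[4.6,-1.0,0.2],0,0],
    [[7.0,-1.8,0.2],0,0],
    [[9.3,-2.8,0.2],0,0],
    [[11.5,-4.0,0.2],0,0],
    [[13.5,-5.5,0.2],0,0],
    [[15.4,-7.2,0.2],0,0],
  ],
)

```text
clock: 9.5
tcp_pos: [0.5042, -0.1345, 0.1814]
eef_rot: [[0.005, 0.387, -0.922], [-0.001, -0.922, -0.387], [-1.0, 0.003, -0.004]]
ft_force: [-3.6, -1.1, 1.9]
opening: 0.318
```

```bash
python3 circ.py 45;python3 - <<'E'
from ov import *
for n in ['scene','wrist']:
  s,d=snap(n,n[0]+'8.png')
ov('w8.png','o9.png',(240,150,180,150),4,dz0=.0466); ov('s8.png','o10.png',(165,140,75,75),8)
E
```

```text
pos [ 504.2 -134.5  181.4] ang 45.9 r 24.0 F [-3.6 -1.1  1.9] T [-0.16  1.2   0.05] xaxis [ 0.0052 -0.0015 -1.    ]
lateral dir of contact 7.5 mag 1.21
[[[1.9, -2.1, 0.4], 0, 0], [[3.4, -4.2, 0.4], 0, 0], [[4.7, -6.4, 0.4], 0, 0], [[5.7, -8.6, 0.4], 0, 0], [[6.5, -11.0, 0.4], 0, 0], [[7.0, -13.5, 0.4], 0, 0], [[7.2, -16.0, 0.4], 0, 0], [[7.2, -18.5, 0.4], 0, 0], [[7.0, -21.0, 0.4], 0, 0], [[6.5, -23.5, 0.4], 0, 0]]
```

View pics/o9.png

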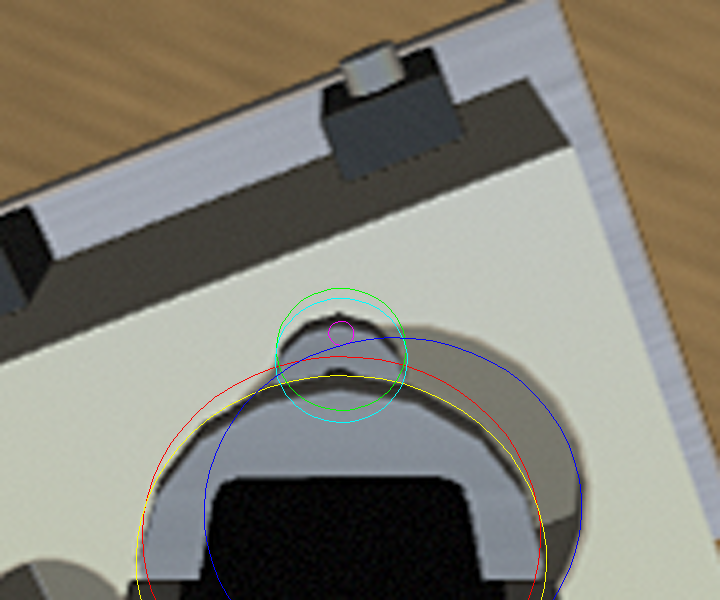

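View pics/o10.png

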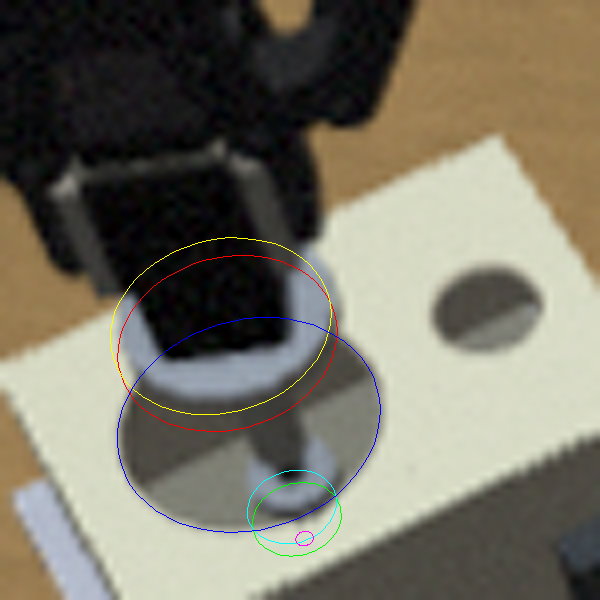

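```bash
python3 circ.py 46
```

```text
pos [ 504.9 -135.1  181.8] ang 43.7 r 24.0 F [-3.1 -2.3  1.5] T [-0.48  0.89 -0.03] xaxis [ 0.0071 -0.0029 -1.    ]
lateral dir of contact 28.4 mag 1.01
[[[1.0, -1.2, -0.0], 0, 0], [[2.5, -3.2, -0.0], 0, 0], [[3.8, -5.3, -0.0], 0, 0], [[4.9, -7.6, -0.0], 0, 0], [[5.7, -10.0, -0.0], 0, 0], [[6.3, -12.4, -0.0], 0, 0], [[6.6, -14.9, -0.0], 0, 0], [[6.6, -17.4, -0.0], 0, 0], [[6.4, -19.9, -0.0], 0, 0], [[5.9, -22.4, -0.0], 0, 0]]
```

drive_tool(
  plan=[
    [[1.4,-1.6,0],0,0],
    [[2.7,-3.4,0],0,0],
    [[3.8,-5.3,0],0,0],
    [[4.9,-7.6,0],0,0],
    [[5.7,-10.0,0],0,0],
    [[6.3,-12.4,0],0,0],
    [[6.6,-14.9,0],0,0],
    [[6.6,-17.4,0],0,0],
    [[6.4,-19.9,0],0,0],
    [[5.9,-22.4,0],0,0],
  ],
)

```text
clock: 10.6
tcp_pos: [0.5109, -0.1573, 0.1818]
eef_rot: [[0.008, 0.386, -0.922], [-0.002, -0.922, -0.386], [-1.0, 0.005, -0.006]]
ft_force: [-3.9, 3.2, 0.1]
opening: 0.315
```

```bash
python3 circ.py -14
```

```text
pos [ 510.9 -157.3  181.8] ang -13.5 r 24.1 F [-3.9  3.2  0.1] T [0.88 0.7  0.03] xaxis [ 0.0075 -0.0021 -1.    ]
lateral dir of contact -51.6 mag 1.13
[[[-0.9, -2.6, -0.0], 0, 0], [[-1.8, -4.9, -0.0], 0, 0], [[-3.1, -7.1, -0.0], 0, 0], [[-4.5, -9.2, -0.0], 0, 0], [[-6.1, -11.1, -0.0], 0, 0], [[-8.0, -12.8, -0.0], 0, 0], [[-10.0, -14.3, -0.0], 0, 0], [[-12.1, -15.6, -0.0], 0, 0], [[-14.4, -16.6, -0.0], 0, 0], [[-16.8, -17.5, -0.0], 0, 0]]
```

```bash
python3 - <<'E'
from ov import *
for n in ['scene','wrist']:
  s,d=snap(n,n[0]+'9.png')
ov('w9.png','o11.png',(240,150,180,150),4,dz0=.0466); ov('s9.png','o12.png',(165,140,75,75),8)
E
python3 circ.py -14
```

```text
pos [ 510.8 -158.   181.9] ang -15.2 r 24.1 F [-3.4  1.8  1.1] T [ 0.38  0.74 -0.01] xaxis [ 0.0073 -0.0037 -1.    ]
lateral dir of contact -26.8 mag 0.83
[[[-0.7, -1.9, -0.1], 0, 0], [[-1.7, -4.2, -0.1], 0, 0], [[-2.9, -6.4, -0.1], 0, 0], [[-4.4, -8.5, -0.1], 0, 0], [[-6.0, -10.4, -0.1], 0, 0], [[-7.9, -12.1, -0.1], 0, 0], [[-9.9, -13.6, -0.1], 0, 0], [[-12.0, -14.9, -0.1], 0, 0], [[-14.3, -15.9, -0.1], 0, 0], [[-16.7, -16.8, -0.1], 0, 0]]
```

View pics/o11.png

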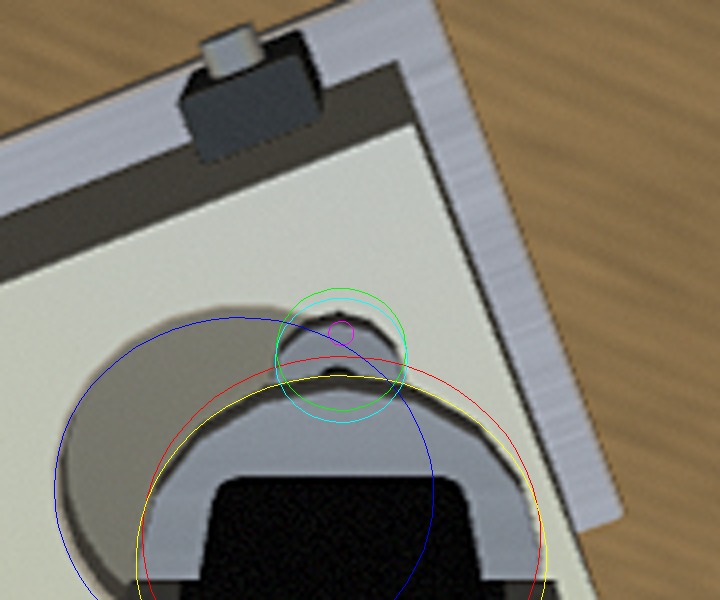

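View pics/o12.png

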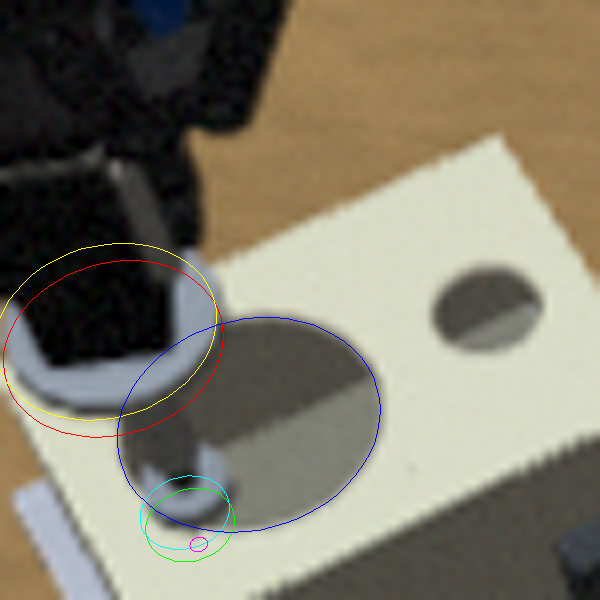

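drive_tool(
  plan=[
    [[-0.6,-1.9,-0.1],0,0],
    [[-1.6,-4.2,-0.2],0,0],
    [[-2.9,-6.4,-0.2],0,0],
    [[-4.4,-8.5,-0.2],0,0],
    [[-6.0,-10.4,-0.2],0,0],
    [[-7.9,-12.1,-0.2],0,0],
    [[-9.9,-13.6,-0.2],0,0],
    [[-12.0,-14.9,-0.2],0,0],
    [[-14.3,-15.9,-0.2],0,0],
    [[-16.7,-16.8,-0.2],0,0],
  ],
)

```text
clock: 11.7
tcp_pos: [0.4944, -0.1749, 0.182]
eef_rot: [[0.009, 0.386, -0.922], [-0.004, -0.922, -0.386], [-1.0, 0.007, -0.007]]
ft_force: [2.5, 3.3, 2.7]
opening: 0.319
```

```bash
python3 circ.py -74; python3 - <<'E'
from ov import *
for n in ['scene','wrist']:
  s,d=snap(n,n[0]+'10.png')
ov('w10.png','o13.png',(240,150,180,150),4,dz0=.0466); ov('s10.png','o14.png',(165,140,75,75),8)
a=cv2.imread('pics/o13.png');b=cv2.imread('pics/o14.png')
cv2.imwrite('pics/o15.png',np.hstack([cv2.resize(a,(440,366)),cv2.resize(b,(360,360))[:360] if 0 else cv2.resize(b,(360,366))]))
E
python3 circ.py -74
```

```text
pos [ 494.4 -174.9  182. ] ang -73.4 r 24.2 F [2.5 3.3 2.7] T [ 0.95 -0.4   0.06] xaxis [ 0.0089 -0.0039 -1.    ]
lateral dir of contact -112.8 mag 1.03
[[[-2.8, -0.4, -0.2], 0, 0], [[-5.3, -0.7, -0.2], 0, 0], [[-7.8, -0.8, -0.2], 0, 0], [[-10.3, -0.5, -0.2], 0, 0], [[-12.7, -0.1, -0.2], 0, 0], [[-15.1, 0.7, -0.2], 0, 0], [[-17.4, 1.7, -0.2], 0, 0], [[-19.6, 2.9, -0.2], 0, 0], [[-21.7, 4.3, -0.2], 0, 0], [[-23.6, 6.0, -0.2], 0, 0]]
pos [ 493.8 -175.1  181.8] ang -74.9 r 24.2 F [-0.9  2.5  1. ] T [0.58 0.02 0.02] xaxis [ 0.0071 -0.0042 -1.    ]
lateral dir of contact -88.5 mag 0.58
[[[-2.1, -0.3, -0.0], 0, 0], [[-4.6, -0.6, -0.0], 0, 0], [[-7.1, -0.6, -0.0], 0, 0], [[-9.6, -0.4, -0.0], 0, 0], [[-12.1, 0.1, -0.0], 0, 0], [[-14.5, 0.8, -0.0], 0, 0], [[-16.8, 1.8, -0.0], 0, 0], [[-19.0, 3.0, -0.0], 0, 0], [[-21.1, 4.5, -0.0], 0, 0], [[-23.0, 6.1, -0.0], 0, 0]]
```

View pics/o15.png

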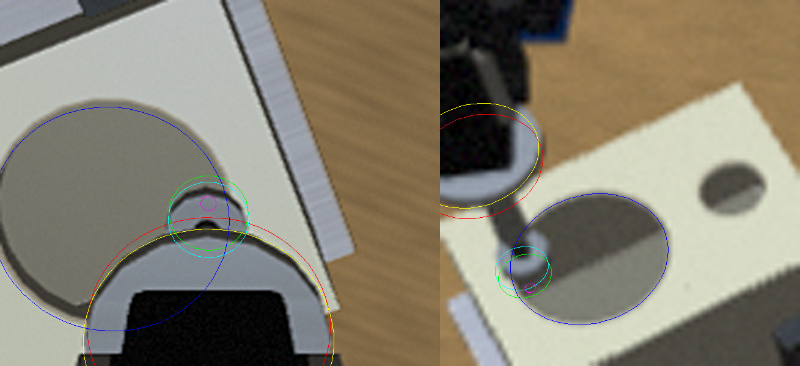

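drive_tool(
  plan=[
    [[-2.1,-0.5,0],0,0],
    [[-4.7,-0.9,-0.1],0,0],
    [[-7.2,-1.0,-0.1],0,0],
    [[-9.7,-0.8,-0.2],0,0],
    [[-12.2,-0.3,-0.2],0,0],
    [[-14.6,0.4,-0.2],0,0],
    [[-17.0,1.4,-0.2],0,0],
    [[-19.2,2.6,-0.2],0,0],
    [[-21.3,4.1,-0.2],0,0],
    [[-23.2,5.7,-0.2],0,0],
  ],
)

```text
clock: 12.8
tcp_pos: [0.4708, -0.1696, 0.1819]
eef_rot: [[0.008, 0.386, -0.922], [-0.005, -0.922, -0.386], [-1.0, 0.008, -0.005]]
ft_force: [3.9, -0.0, 1.2]
opening: 0.316
```

```bash
python3 circ.py -134; python3 - <<'E'
from ov import *
for n in ['scene','wrist']:
  s,d=snap(n,n[0]+'11.png')
ov('w11.png','o13.png',(240,150,180,150),4,dz0=.0466); ov('s11.png','o14.png',(165,140,75,75),8)
a=cv2.imread('pics/o13.png');b=cv2.imread('pics/o14.png')
cv2.imwrite('pics/o16.png',np.hstack([cv2.resize(a,(440,366)),cv2.resize(b,(360,366))]))
E
python3 circ.py -134
```

```text
pos [ 470.8 -169.6  181.9] ang -133.0 r 24.5 F [ 3.9 -0.   1.2] T [ 0.12 -0.88  0.03] xaxis [ 0.0081 -0.0052 -1.    ]
lateral dir of contact -172.3 mag 0.89
[[[-1.7, 2.5, -0.1], 0, 0], [[-3.2, 4.5, -0.1], 0, 0], [[-4.5, 6.7, -0.1], 0, 0], [[-5.5, 9.0, -0.1], 0, 0], [[-6.4, 11.3, -0.1], 0, 0], [[-6.9, 13.8, -0.1], 0, 0], [[-7.2, 16.3, -0.1], 0, 0], [[-7.3, 18.8, -0.1], 0, 0], [[-7.1, 21.3, -0.1], 0, 0], [[-6.6, 23.8, -0.1], 0, 0]]
pos [ 470.4 -169.2  181.6] ang -134.4 r 24.5 F [2.3 0.9 1.5] T [ 0.31 -0.6  -0.  ] xaxis [ 0.0069 -0.004  -1.    ]
lateral dir of contact -152.5 mag 0.67
[[[-1.3, 2.0, 0.2], 0, 0], [[-2.8, 4.0, 0.2], 0, 0], [[-4.1, 6.2, 0.2], 0, 0], [[-5.1, 8.5, 0.2], 0, 0], [[-5.9, 10.8, 0.2], 0, 0], [[-6.5, 13.3, 0.2], 0, 0], [[-6.8, 15.8, 0.2], 0, 0], [[-6.9, 18.3, 0.2], 0, 0], [[-6.6, 20.8, 0.2], 0, 0], [[-6.2, 23.3, 0.2], 0, 0]]
```

View pics/o16.png

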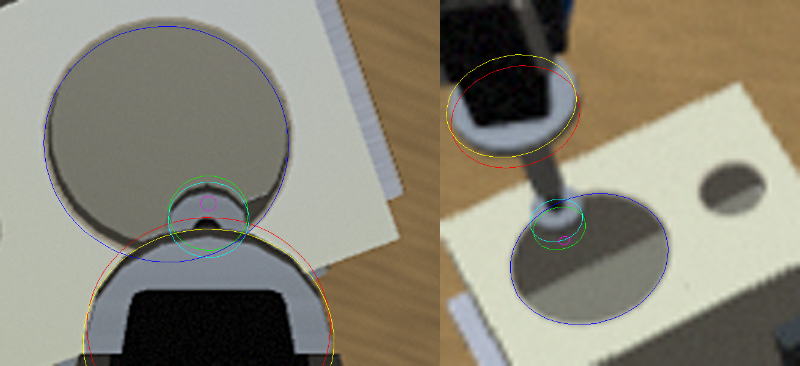

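drive_tool(
  plan=[
    [[-1.5,2.0,0.1],0,0],
    [[-2.9,4.0,0.1],0,0],
    [[-4.1,6.2,0.1],0,0],
    [[-5.1,8.5,0.1],0,0],
    [[-5.9,10.8,0.1],0,0],
    [[-6.5,13.3,0.1],0,0],
    [[-6.8,15.8,0.1],0,0],
    [[-6.9,18.3,0.1],0,0],
    [[-6.6,20.8,0.1],0,0],
    [[-6.2,23.3,0.1],0,0],
  ],
)

```text
clock: 13.9
tcp_pos: [0.4642, -0.146, 0.1818]
eef_rot: [[0.007, 0.386, -0.922], [-0.005, -0.922, -0.386], [-1.0, 0.007, -0.004]]
ft_force: [2.3, -3.2, 1.0]
opening: 0.324
```

```bash
python3 circ.py -194
```

```text
pos [ 464.2 -146.   181.8] ang 166.2 r 24.0 F [ 2.3 -3.2  1. ] T [-0.8  -0.61 -0.01] xaxis [ 0.0068 -0.0048 -1.    ]
lateral dir of contact 127.3 mag 1.0
[[[0.8, 2.5, -0.0], 0, 0], [[1.7, 4.8, -0.0], 0, 0], [[3.0, 7.0, -0.0], 0, 0], [[4.4, 9.1, -0.0], 0, 0], [[6.1, 10.9, -0.0], 0, 0], [[7.9, 12.7, -0.0], 0, 0], [[9.9, 14.2, -0.0], 0, 0], [[12.1, 15.5, -0.0], 0, 0], [[14.3, 16.5, -0.0], 0, 0], [[16.7, 17.3, -0.0], 0, 0]]
```

drive_tool(
  plan=[
    [[0.8,2.5,0],0,0],
    [[1.7,4.8,0],0,0],
    [[3.0,7.0,0],0,0],
    [[4.4,9.1,0],0,0],
    [[6.1,10.9,0],0,0],
    [[7.9,12.7,0],0,0],
    [[9.9,14.2,0],0,0],
    [[11.5,15.2,0],0,0],
    [[11.5,15.2,0],0,0],
  ],
)

```text
clock: 14.8
tcp_pos: [0.4756, -0.1306, 0.1816]
eef_rot: [[0.006, 0.386, -0.922], [-0.004, -0.922, -0.386], [-1.0, 0.006, -0.004]]
ft_force: [0.1, -2.7, 2.0]
opening: 0.318
```

```bash
python3 circ.py -242; python3 - <<'E'
from ov import *
for n in ['scene','wrist']:
  s,d=snap(n,n[0]+'12.png')
ov('w12.png','o13.png',(240,150,180,150),4,dz0=.0466); ov('s12.png','o14.png',(165,140,75,75),8)
a=cv2.imread('pics/o13.png');b=cv2.imread('pics/o14.png')
cv2.imwrite('pics/o17.png',np.hstack([cv2.resize(a,(440,366)),cv2.resize(b,(360,366))]))
E
```

```text
pos [ 475.6 -130.6  181.6] ang 119.4 r 24.3 F [ 0.1 -2.7  2. ] T [-0.8   0.05 -0.04] xaxis [ 0.0061 -0.0044 -1.    ]
lateral dir of contact 86.6 mag 0.8
[[[2.9, 1.1, 0.2], 0, 0], [[5.3, 1.9, 0.2], 0, 0], [[7.7, 2.5, 0.2], 0, 0], [[10.2, 2.8, 0.2], 0, 0], [[12.7, 2.8, 0.2], 0, 0], [[15.2, 2.6, 0.2], 0, 0], [[17.7, 2.1, 0.2], 0, 0], [[20.1, 1.4, 0.2], 0, 0], [[22.4, 0.4, 0.2], 0, 0], [[24.6, -0.8, 0.2], 0, 0]]
```

View pics/o17.png

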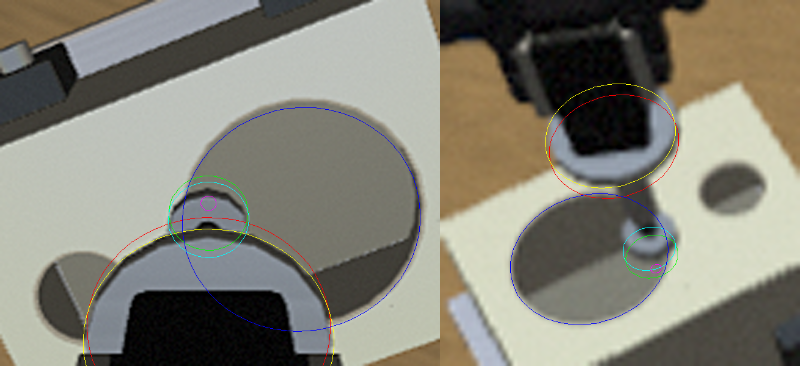

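drive_tool(
  plan=[
    [[0.5,-0.5,10],0,0],
    [[1,-1,40],0,0],
    [[1,-1,80],0,0],
    [[1,-1,118],0,0],
    [[2,15,123],0,0],
    [[6,55,123],0,0],
    [[11,100,123],0,0],
    [[16,145,123],0,0],
    [[21,190,123],0,0],
    [[26,235,123],0,0],
  ],
)

```text
clock: 15.9
tcp_pos: [0.5004, 0.1072, 0.3045]
eef_rot: [[0.004, 0.386, -0.922], [-0.002, -0.922, -0.386], [-1.0, 0.003, -0.003]]
ft_force: [0.2, -0.1, -2.1]
opening: 0.321
```

drive_tool(
  plan=[
    [[5,45,0],0,0],
    [[10,90,0],0,0],
    [[15.3,134,0],0,0],
    [[15.3,134,0],0,0],
    [[15.3,134,0],0,0],
    [[15.3,134,0],0,0],
  ],
)

```text
clock: 16.5
tcp_pos: [0.5152, 0.2407, 0.3042]
eef_rot: [[0.002, 0.386, -0.923], [-0.002, -0.923, -0.386], [-1.0, 0.003, -0.001]]
ft_force: [0.1, -0.5, -2.4]
opening: 0.323
```

```bash
python3 - <<'E'
from h import *
for n in ['scene','wrist']:
  s,d=snap(n,n[0]+'13.png')
print(s['tcp_pos'],s['ft_force'],s['eef_rot'].round(4))
a=cv2.imread('pics/s13.png')[90:290,310:460];b=cv2.imread('pics/w13.png')[130:330,220:420]
cv2.imwrite('pics/o18.png',np.hstack([cv2.resize(a,None,fx=2.2,fy=2.2,interpolation=cv2.INTER_CUBIC),cv2.resize(b,None,fx=2.2,fy=2.2,interpolation=cv2.INTER_CUBIC)]))
E
```

```text
[0.51539991 0.24033328 0.30429223] [-0.23965071 -0.66317235 -1.85796687] [[ 0.0027  0.3851 -0.9229]
 [-0.0018 -0.9229 -0.3851]
 [-1.      0.0027 -0.0018]]
```

View pics/o18.png

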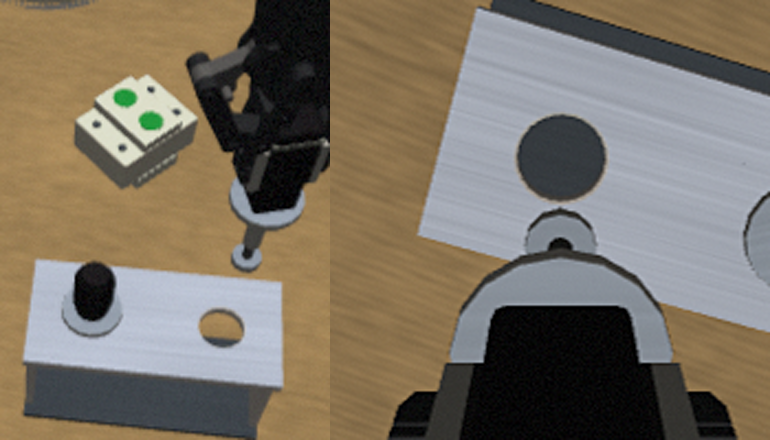

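```bash
python3 - <<'E'
from h import *
print(px2w('s13.png',410.2,238.8,.1),px2w('w13.png',220+231/2.2-.3,130+157/2.2-.3,.1))
E
```

```text
[0.5137211  0.24016568 0.1       ] [0.51546259 0.23986608 0.1       ]
```

drive_tool(
  plan=[
    [[1.3,1,-20],0,0],
    [[1.3,1,-60],0,0],
    [[1.3,1,-100],0,0],
    [[1.3,1,-130],0,0],
    [[1.3,1,-145],0,0],
    [[1.3,1,-152],0,0],
    [[1.3,1,-155],0,0],
    [[1.3,1,-156],0,0],
    [[1.3,1,-156],0,0],
  ],
)

```text
clock: 17.5
tcp_pos: [0.5179, 0.2414, 0.15]
eef_rot: [[0.006, 0.385, -0.923], [-0.001, -0.923, -0.385], [-1.0, 0.003, -0.005]]
ft_force: [0.4, 0.9, -2.6]
opening: 0.321
```

```bash
python3 - <<'E'
from h import *
for n in ['scene','wrist']:
  s,d=snap(n,n[0]+'14.png')
print(s['tcp_pos'],s['ft_force'],s['eef_rot'].round(4))
a=cv2.imread('pics/s14.png')[140:300,310:460];b=cv2.imread('pics/w14.png')[140:440,200:600]
cv2.imwrite('pics/o19.png',np.hstack([cv2.resize(a,(375,400),interpolation=cv2.INTER_CUBIC),cv2.resize(b,(425,400))]))
E
```

```text
[0.51781267 0.24141049 0.14994133] [-0.14756088 -0.62609575 -2.19173794] [[ 0.0057  0.3848 -0.923 ]
 [-0.0012 -0.923  -0.3848]
 [-1.      0.0033 -0.0048]]
```

View pics/o19.png

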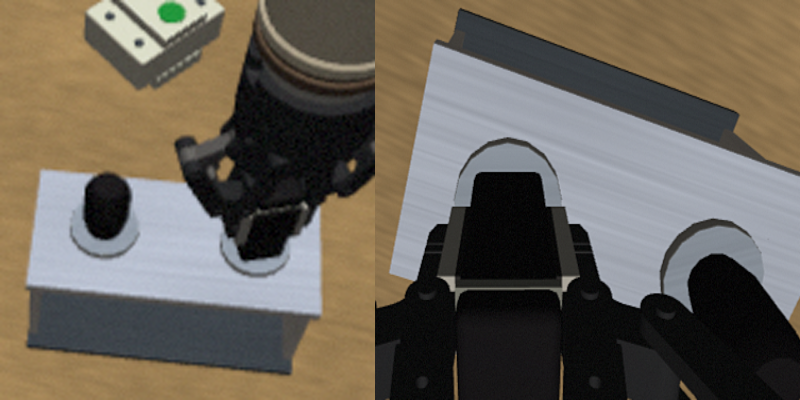

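drive_tool(
  plan=[
    [[-1,0,-1.5],0,0],
    [[-1,0,-3],0,0],
    [[-1,0,-3.6],0,0],
    [[-1,0,-3.6],0,0],
    [[-1,0,-3.6],0,0],
  ],
)

```text
clock: 18.1
tcp_pos: [0.5168, 0.2415, 0.1465]
eef_rot: [[0.006, 0.385, -0.923], [-0.001, -0.923, -0.385], [-1.0, 0.003, -0.005]]
ft_force: [-1.1, 0.2, 2.1]
opening: 0.321
```

drive_tool(
  plan=[
    [[0,0,0],0,32],
    [[0,0,0],0,40],
    [[0,0,0],0,60],
    [[0,0,0],0,85],
    [[0,0,0],0,85],
    [[0,0,0],0,85],
    [[0,0,0],0,85],
  ],
)

```text
clock: 18.8
tcp_pos: [0.5167, 0.2415, 0.1465]
eef_rot: [[0.006, 0.385, -0.923], [-0.001, -0.923, -0.385], [-1.0, 0.003, -0.005]]
ft_force: [-0.1, 0.0, -0.5]
opening: 0.992
```

drive_tool(
  plan=[
    [[0,0,10],0,85],
    [[0,0,35],0,85],
    [[0,0,70],0,85],
    [[0,0,110],0,85],
    [[0,0,150],0,85],
    [[0,0,150],0,85],
    [[0,0,150],0,85],
  ],
)

```text
clock: 19.5
tcp_pos: [0.5174, 0.2417, 0.2984]
eef_rot: [[0.009, 0.385, -0.923], [-0.0, -0.923, -0.385], [-1.0, 0.004, -0.008]]
ft_force: [-0.5, -0.0, -0.6]
opening: 0.993
```

```bash
python3 - <<'E'
from h import *
for n in ['scene','wrist']:
  s,d=snap(n,n[0]+'15.png')
print(s['clock'],s['tcp_pos'],s['ft_force'],s['opening'])
a=cv2.imread('pics/s15.png')[140:300,310:460];b=cv2.imread('pics/w15.png')[100:400,200:600]
cv2.imwrite('pics/o20.png',np.hstack([cv2.resize(a,(375,400),interpolation=cv2.INTER_CUBIC),cv2.resize(b,(425,400))]))
E
```

```text
19.55 [0.51657445 0.24145176 0.29648684] [ 0.22593742  0.94228028 -0.32860018] 0.999155174994918
```

View pics/o20.png

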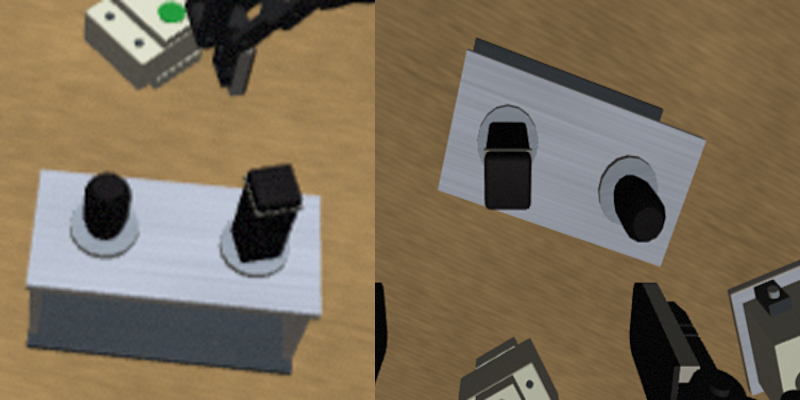

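```bash
python3 -c "
from rig import ctrl
print(ctrl.job_done())"
```

```text
the job is handed in; nothing more can be done
None
```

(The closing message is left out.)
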